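Latch and churn the ice-cream maker

TASK

Get the hand-cranked ice-cream maker churning: swing its wire loop over the keeper on the lid and snap the latch lever fully down so that the lid is drawn tight. Then take the wooden handle and crank it clockwise, seen from above, at a slow even pace until it has passed over the latch twice, carrying it firmly through the stiff spot in every turn without letting it jump ahead or kick back, and park it over the lid's hinge again. Leave the other things on the worktop where they are.

Things in the scene. Friction and masses are not known exactly. Their poses are not given: they have to be found in the camera images.
- maker: The ice-cream maker, a mint-green tub 158 mm across at the foot, 148 mm at the rim, with a cream lid; fixed to the worktop, does not shift. Origin: on the worktop, under the tub's centre, which is also the crank's axis. Its x axis points level from the latch (at -x, the side nearest the robot) to the lid's hinge (+x); z up. Top of the lid's rim at about 135 mm.
- handle (a point): Centre of the upright wooden crank handle: 23 mm thick, 52 mm tall, so 26 mm above and below this point, which is about 188 mm over the worktop. It spins freely on its pin, so a gripper can hold it without turning. It stands on the end of a flat steel arm, 65 mm from the crank's axis; the arm's top face is 29 mm under this point.
- crank (a joint): Angle of the crank, counting all turns. 0 when the arm points from the axis straight back to the hinge (maker's +x); grows clockwise seen from above. Starts between -0.6 and 0.6, so pi and 3 pi are the passes over the latch and 4 pi is parked after two turns. Light to turn (2 N at the handle) except once a turn: from 1.65 to 2.3 (and each 2 pi later) it resists with up to about 11 N at the handle, and from 2.3 to 2.95 it pushes ahead by itself with some 6 N.
- lever (a joint): Angle of the latch lever about a level pin along the maker's y, 100 mm out from the tub's centre (maker x = -100 mm) and 83 mm up. 0: shut, hanging down against the tub's front (leaning 0.05 outward); grows as it swings outward and up; stop at 2.45. Starts between 2.1 and 2.35, pointing up and out to the robot; stays where it is left. With the loop hooked it takes about 5 N at the tip, most below 1.2, passes over centre at about 0.4 and then snaps to 0.
- lever_tip (a point): Free end of the steel lever, a turned-up finger tab, 62 mm from its pin; the lever is 24 mm wide and 4 mm thick.
- loop (a joint): Angle of the wire loop on the lever. 0: folded back along the lever, pointing to the lever's tip (as at the start, 0 to 0.1, held there by its weight); grows as it swings up and over towards the lid. It swings freely; past upright it falls inward by itself and lies on the lid's rim. About 3.4 when latched.
- loop_bar (a point): Middle of the cross bar of the loop. Loop: 4.4 mm steel wire, legs 34 mm apart on either side of the lever, pivoted on the lever 16 mm from the lever's pin; the bar is 70 mm from that pivot, so at the start it sticks out past the lever's tip. Bar level, along the maker's y.
- keeper (a point): Seat of the bar in the keeper, at the middle of the lid's front edge: a steel tongue 22 mm wide with an upturned lip 9 mm high on its outer side, 6 mm from the rim. The bar belongs on the tongue, inside the lip; lowering the lever draws it there by itself once the loop lies over the lid.
- lid (a joint): Angle of the lid about its hinge. 0: tight on the seal; about 0.03 unlatched, when the seal holds the front edge some 5 mm up. Latched: below 0.01.
- cream_jug: White china cream jug, 92 mm tall, left of the maker; bystander. Origin under its centre.
- sundae_glass: Small waisted clear glass, 62 mm wide, 83 mm tall, at the left; bystander. Origin under its centre.
- timer: Red and white kitchen timer, 59 mm wide, 52 mm tall, right of the maker; bystander. Origin under its centre.
- lemon: Lemon, 71 mm long, at the right; bystander. Origin at its underside.

How it is judged:
By the outcome, as a careful person would: the job done as asked, in the order asked, and still so for the second after the job is handed in, with the robot touching nothing.
It also fails if it takes over 64 s, if anything falls off the work surface, if the arm or the gripper's body presses on something with over 40 N, if the wrist force passes 120 N, or if a joint passes its speed limit or range.

ROBOT

A 6-joint arm with a two-finger parallel gripper is mounted at the origin on a cart in front of the work surface, level with it; the furniture and walls round the work are solid. World frame = base frame: x ahead of the robot, y to its left, z up, the work surface at z = 0. Lengths are in mm, angles in rad, forces in N, time in s.
With the tool pointing down it reaches from about 350 to 875 mm from the base axis. Payload 4.2 kg.
Tool frame: the origin (TCP) lies between the finger pads; the fingertips stand 14 mm ahead of it and the grasp point (between the pads) lies 5 mm behind it; z points along the fingers, y is the line along which they close (so a half turn about z gives the same grasp; the last joint's range is limited). The gripper opens to 85 mm and grips with 20 to 120 N. Pads are 22 mm wide; open, the fingers measure 114 mm over their backs; the gripper's body (76 mm by 85 mm) begins 54 mm behind the grasp point. The pads swing forward as they close: fully open they stand 13 mm farther back than shut.
Start: joints at [-0.92, 0.385, 0.008, 0, -1.194, -0.259], TCP at [238.671, -577.612, 245.312] pointing down, gripper open.
Joint ranges: [-3.14, 3.14], [-1.21, 2.06], [-1.07, 1.41], [-3.16, 2.05], [-2.99, -0.16], [-3.1, 3.1]. Speed limits (rad/s): [2.79, 2.79, 3.14, 3.14, 3.14, 3.14].

INTERFACE

Orientations are given as a unit quaternion [x, y, z, w].
In Python, from bench import * gives the robot as it stands.
- The arm moves only by the tool carry_out, never from a script. Its argument "motion" is a list of rows, each a list of 7 numbers: the turn, a rotation vector about the tool's x, y, z in rad, then the shift along the tool's x, y, z in mm, then the opening, from -1 (shut) to 1 (fully open), so that 0 is half open. A call has 1 to 5 rows; each row is the pose to reach, as a shift and turn from the pose commanded when the call began, along the tool's axes at that moment; what a row does not reach only later rows make up. A row lasts 1/8 s, in which the tool goes at most 62.5 mm and 10.7 degrees, less where a joint would pass 70% of its speed; a pose out of reach is approached as far as the arm can. A call with a gripper value outside its range is refused whole. The fingers move at their own pace and stop on an object; the grip force is fixed at half the most. Time passes only in rows, so rows that repeat a pose let the fingers close. It gives the time, the measured TCP pose, the force, the opening and the grip force at its end, in the units of the state.
- read_state(): the state, without advancing time (a new reading comes with each control period).
- get_image(name): name is "side" or "top"; returns a dict with "color" (384x512x3 uint8, blue, green, red), "mtx" (3x3 intrinsics, pixels), "position" and "orientation" of the camera in the world. Camera axes: x right, y down, z forward; pixel columns grow to the right and rows downward; lengths in mm; the calibration is good to about 2 mm. A picture is of the moment at which its call begins. There is no depth.
- job_done(): hands the job in; it is judged then, once.
The state is a dict: "clock": time; "joints": joint angles; "joint_vel": joint speeds; "joint_efforts": joint torques, N m; "position": TCP position; "ee_rot": TCP orientation; "contact_force": force on the tool from outside, world axes, zero at the start; "wrist_torque": the same for the moment, N m; "gripper_width": finger opening in mm; "grasp_force": force on a finger pad.
Only numpy, scipy, OpenCV 4.12 (cv2) and the standard library are available. Lean on these libraries where they do the work, as an engineer would, in place of code of your own. Each camera call takes 0.05 s, during which the arm holds its last target. There are 200 camera calls.

## Working session

There is one attempt and no reset: what is moved stays moved. The work goes in short steps, Python scripts to look and compute and a tool call to move; the robot and the scene stay as the last step left them, time stands still between calls to the robot, and variables do not carry over. Pictures are saved under pics/ and viewed, at most 13 in all, crops included, and the job is handed in when it is done.

Besides the shell and the picture viewer there is one more tool, called after "Emit:" by a JSON object that holds its "op" and its "data". carry_out: Moves the arm, as the interface text tells. Its arguments: {"type":"object","properties":{"motion":{"type":"array"}},"required":["motion"]}

```bash
mkdir -p pics; ls
python3 - <<'E'
from bench import *
import cv2,pickle
d={}
for n in("side","top"):
    d[n]=get_image(n);cv2.imwrite(f"pics/{n}0.png",d[n]["color"]);print(n,d[n]["mtx"],d[n]["position"],d[n]["orientation"])
pickle.dump(d,open("img0.pkl","wb"))
print(read_state())
E
```

```text
pics
side [[448.31464781   0.         251.92185878]
 [  0.         448.31464781 188.38931682]
 [  0.           0.           1.        ]] [  288.68687102 -1346.07226846  1223.36477747] [ 0.89801824 -0.0904952   0.03900371 -0.42878032]
top [[443.18741313   0.         251.85565155]
 [  0.         443.18741313 192.62740084]
 [  0.           0.           1.        ]] [-491.88378363 -412.16300792 1518.8461536 ] [ 0.77009588 -0.54499741  0.19019454 -0.27158091]
{'clock': 0.1, 'joints': array([-9.20395811e-01,  3.85505038e-01,  6.78678656e-03, -4.57905326e-04,
       -1.19399478e+00, -2.58579633e-01]), 'joint_vel': array([ 1.02203976e-03, -1.37282094e-03,  1.22397197e-03,  1.09508606e-03,
        3.57102820e-04, -4.15846934e-05]), 'joint_efforts': array([-3.33402859e-04, -3.93318701e+01,  1.88929439e+01,  4.19786900e+00,
       -2.59979177e-03,  5.25939569e-06]), 'position': array([ 238.49923742, -577.18206734,  244.32173027]), 'ee_rot': array([-1.94576715e-01,  9.80886812e-01,  9.54491483e-04, -2.29515057e-04]), 'contact_force': array([0.09351366, 0.1273057 , 0.52075891]), 'wrist_torque': array([ 0.01339023, -0.03602934, -0.00385487]), 'grasp_force': 0.0, 'gripper_width': 85.39170642990665}
```

View pics/side0.png

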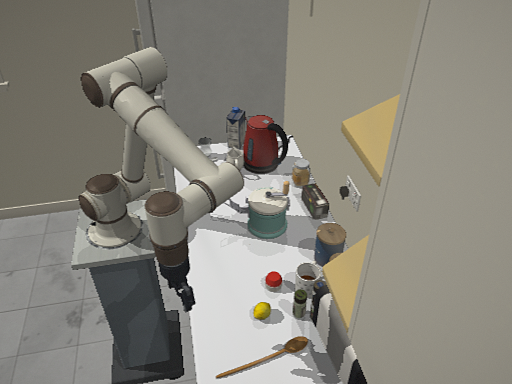

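View pics/top0.png

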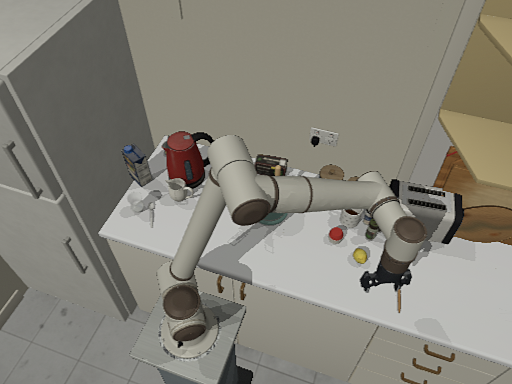

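The side view shows the maker tub near (268,218), its handle near (286,187) and the lemon near (262,310). In the top view the arm hides the maker. I'll enlarge both.

Run:
```python
import cv2
a=cv2.imread("pics/side0.png")[172:242,225:325];b=cv2.imread("pics/top0.png")[150:230,225:325]
cv2.imwrite("pics/c0.png",cv2.resize(a,None,fx=8,fy=8,interpolation=cv2.INTER_CUBIC))
```

```text
(no output)
```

View pics/c0.png

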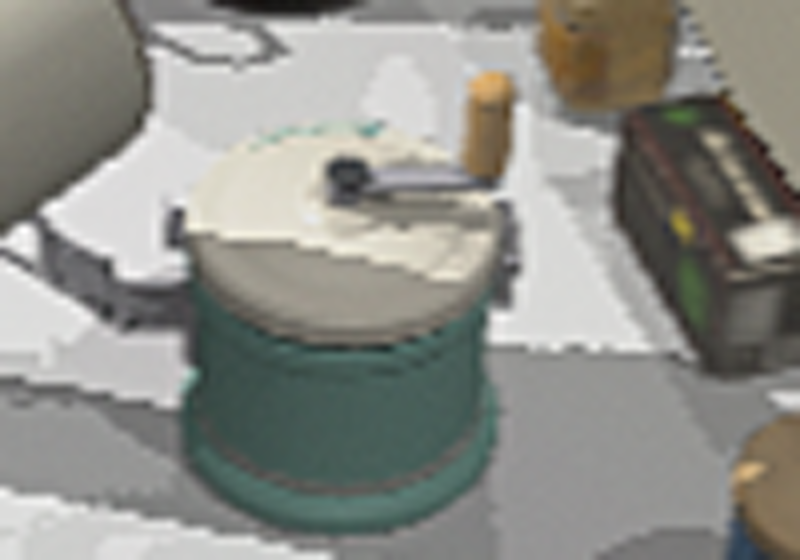

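The side crop shows:
- crank hub at crop (348,178), full-image pixel (268,194)
- handle centre at crop (489,127), full-image pixel (286,188)
- keeper near crop (178,228)
- lever running from crop (150,300) out to crop (45,230)
- hinge at crop (508,250)

```bash
cat > h.py <<'E'
import numpy as np,cv2,pickle
from scipy.spatial.transform import Rotation as R
def ray(im,u,v):
    d=R.from_quat(im["orientation"]).apply([(u-im["mtx"][0,2])/im["mtx"][0,0],(v-im["mtx"][1,2])/im["mtx"][1,1],1]);return np.array(im["position"]),d
def onz(im,u,v,z):
    p,d=ray(im,u,v);return p+d*(z-p[2])/d[2]
def proj(im,P):
    q=R.from_quat(im["orientation"]).inv().apply(np.array(P)-im["position"]);q=np.atleast_2d(q);return q[:,:2]/q[:,2:]*im["mtx"][0,0]+im["mtx"][:2,2]
def tri(i1,p1,i2,p2):
    a,d=ray(i1,*p1);b,e=ray(i2,*p2);s=np.linalg.lstsq(np.c_[d,-e],b-a,rcond=None)[0];A=a+d*s[0];B=b+e*s[1];return (A+B)/2,np.linalg.norm(A-B)
def crop(im,x0,y0,w,h,f,name): cv2.imwrite(name,cv2.resize(im["color"][y0:y0+h,x0:x0+w],None,fx=f,fy=f,interpolation=cv2.INTER_CUBIC))
E
python3 - <<'E'
from h import *
d=pickle.load(open("img0.pkl","rb"));s=d["side"]
f=lambda x,y:(225+x/8-.44,172+y/8-.44)
for n,x,y,z in(("hub",348,178,162),("handle",489,127,188),("handletop",492,82,214),("keeper",178,225,138),("hinge",508,230,135),("footL",184,420,8),("footR",496,420,8),("footB",340,528,0),("rimL",188,215,138),("rimR",500,225,138)):
    print(n,onz(s,*f(x,y),z).round(1))
g=cv2.cvtColor(d["top"]["color"],cv2.COLOR_BGR2HSV)
E
```

```text
hub [ 590.  -102.6  162. ]
handle [ 654.2 -110.6  188. ]
handletop [ 654.7 -110.3  214. ]
keeper [511.6 -91.7 138. ]
hinge [ 662.2 -123.3  135. ]
footL [513.5 -86.9   8. ]
footR [ 663.2 -118.     8. ]
footB [ 573.9 -167.     0. ]
rimL [517.5 -85.6 138. ]
rimR [ 658.5 -122.4  138. ]
```

Hub to handle comes out at 64.7 mm against the stated 65, which is good. I'll move the arm aside so the top camera can see the latch.

Emit:
{"op": "carry_out", "data": {"motion": [[0, 0, 0, 57, 19, 0, -1], [0, 0, 0, 114, 38, 0, -1], [0, 0, 0, 171, 57, 0, -1], [0, 0, 0, 228, 76, 0, -1], [0, 0, 0, 285, 96, 0, -1]]}}

```text
clock: 0.72
position: [-63.2, -597.4, 244.9]
ee_rot: [-0.195, 0.981, 0.0, 0.0]
contact_force: [0.1, -0.9, -0.1]
gripper_width: 0.0
grasp_force: 0.0
```

Run:
```python
from bench import *
from h import *
d={n:get_image(n) for n in("side","top")}
pickle.dump(d,open("img1.pkl","wb"))
s=read_state();print(s["joints"].round(3),s["position"].round(1),s["clock"])
t=d["top"];u,v=proj(t,[560,-90,120])[0];print(u,v)
s=d["side"];a,b=proj(s,[540,-90,120])[0]
def c(im,u,v):
    u,v=int(u),int(v);print(u-40,v-35);return cv2.resize(im["color"][v-35:v+35,u-40:u+40],None,fx=7,fy=7,interpolation=cv2.INTER_CUBIC)
A=cv2.vconcat([c(t,u,v),c(s,a,b)]);cv2.imwrite("pics/c1.png",cv2.hconcat([c(t,u,v)]));cv2.imwrite("pics/c1s.png",c(s,a,b))
```

```text
[-1.412e+00  3.450e-01 -5.500e-02  1.000e-03 -1.173e+00  2.260e-01] [ -66.4 -597.   244.6] 0.825
264.693908874117 197.0046814034595
224 162
214 167
224 162
214 167
```

View pics/c1.png

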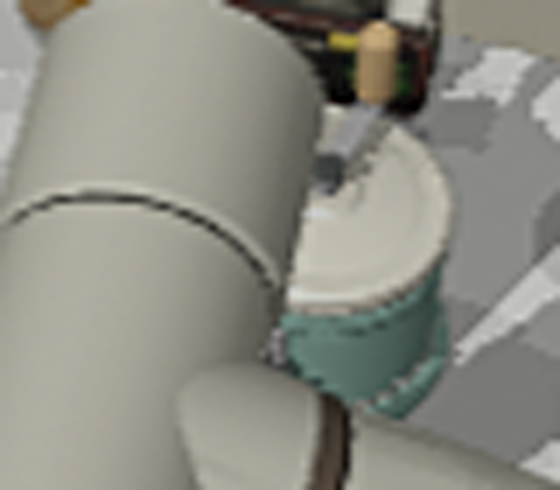

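View pics/c1s.png

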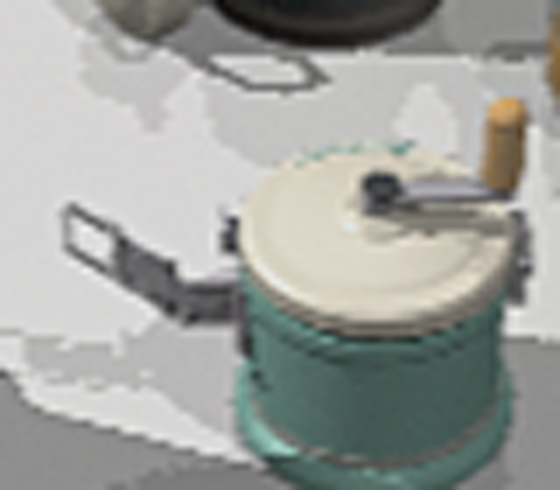

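The side crop now shows the loop bar, with ends at (70,207) and (68,243) and middle at (69,225). The keeper is at (229,235), the hub at (382,192) and the handle at (505,145). The top crop shows the hub at (328,172) and the handle centre at (377,62).

Run:
```python
from h import *
from scipy.optimize import fsolve
d=pickle.load(open("img1.pkl","rb"));s,t=d["side"],d["top"]
fs=lambda x,y:(214+x/7-.43,167+y/7-.43); ft=lambda x,y:(224+x/7-.43,162+y/7-.43)
hub,e=tri(s,fs(382,190),t,ft(328,170));print("hub",hub.round(1),e.round(1))
ha,e=tri(s,fs(505,145),t,ft(377,62));print("handle",ha.round(1),e.round(1))
print("hub z162",onz(s,*fs(382,190),162),onz(t,*ft(328,170),162)); print(onz(s,*fs(505,145),188),onz(t,*ft(377,62),188))
c=np.array([*onz(s,*fs(382,190),162)[:2],0])
def P(yaw,a,r,y=0):
    l=-(100+r*np.sin(a));return c+[l*np.cos(yaw)-y*np.sin(yaw),l*np.sin(yaw)+y*np.cos(yaw),83-r*np.cos(a)]
for b in((69,225),(69,222),(72,225)):
    sol=fsolve(lambda q:proj(s,P(*q,86))[0]-fs(*b),[-.17,2.2]);print(b,sol,P(*sol,86).round(1))
for y in(17,-17):print((proj(s,P(*sol,86,y))[0]-[214-.43,167-.43])*7)
print("keeper",onz(s,*fs(229,235),140))
```

```text
hub [ 589.9 -103.1  162.3] 1.2
handle [ 654.  -111.   188.8] 0.6
hub z162 [ 590.43779022 -102.11626236  162.        ] [ 589.39693604 -103.33193403  162.        ]
[ 654.55667742 -109.72722662  188.        ] [ 654.34330623 -110.93188701  188.        ]
(69, 225) [-0.21286069  2.24595492] [427.1 -66.8 136.8]
(69, 222) [-0.22964342  2.24186281] [427.5 -64.  136.5]
(72, 225) [-0.19691602  2.27988947] [428.4 -69.8 139. ]
[ 73.5249238  204.57101758]
[ 70.4508548  245.75346976]
keeper [508.75671442 -96.19093038 140.        ]
```

The numbers agree: hub at (590,-103), yaw about -0.21, lever about 2.25, bar at (427,-67,137). Next I'll write a planner that turns maker-frame targets into tool-axis rows.

```bash
cat >> h.py <<'E'
C=np.array([590,-103.]);YAW=-0.21
def W(x,y,z): return np.array([C[0]+x*np.cos(YAW)-y*np.sin(YAW),C[1]+x*np.sin(YAW)+y*np.cos(YAW),z])
def O(al,yaw=YAW): # tool x=-Y, y=-X, z down, then tilt forward al
    c,s=np.cos(yaw),np.sin(yaw);return R.from_matrix(np.array([[s,-c,0],[-c,-s,0],[0,0,-1]]).T)*R.from_rotvec([al,0,0])
def M(p,o): # world -> maker coordinates
    q=np.array(p[:2])-C;return np.array([q[0]*np.cos(YAW)+q[1]*np.sin(YAW),-q[0]*np.sin(YAW)+q[1]*np.cos(YAW),p[2]])
def rows(p0,o0,T): # T: list of (world pos, Rotation)
    for p,o in T: print(np.r_[(o0.inv()*o).as_rotvec().round(3),o0.inv().apply(np.array(p)-p0).round(1)].tolist())
E
python3 - <<'E'
from h import *
from bench import *
s=read_state();p0=s["position"];o0=R.from_quat(s["ee_rot"])
print(p0,o0.as_matrix().round(3))
A=[]
for ph,r in((-1.2,550),(-.9,500),(-.6,450),(-.35,430),(-.155,400)):A.append(([r*np.cos(ph),r*np.sin(ph),245],O(0)))
A.append((W(-215,0,200),O(.5)))
rows(p0,o0,A)
E
```

```text
[ -66.40752642 -597.04981541  244.6138323 ] [[-0.927 -0.376 -0.001]
 [-0.376  0.927  0.002]
 [ 0.     0.002 -1.   ]]
[0.002, 0.001, -0.976, -278.0, -21.6, -0.4]
[0.002, 0.001, -0.976, -426.7, 48.6, -0.3]
[0.002, 0.001, -0.976, -534.6, 153.4, -0.1]
[0.002, 0.001, -0.976, -604.8, 240.0, 0.0]
[0.002, 0.001, -0.976, -628.9, 322.7, 0.2]
[0.461, -0.243, -0.955, -615.9, 331.7, 45.2]
```

Emit:
{"op": "carry_out", "data": {"motion": [[0, 0, -0.17, -60, -5, 0, -1], [0, 0, -0.34, -120, -10, 0, -1], [0, 0, -0.51, -180, -14, 0, -1], [0, 0, -0.68, -240, -18, 0, -1], [0, 0, -0.85, -300, -12, 0, -1]]}}

```text
clock: 1.45
position: [222.6, -493.2, 244.9]
ee_rot: [-0.584, 0.812, 0.0, 0.0]
contact_force: [0.1, 0.2, 0.2]
gripper_width: 0.2
grasp_force: 0.0
```

Run:
```python
from h import *
from bench import *
s=read_state();print(s["joints"].round(3),s["position"])
p=np.array([-66.4,-597,244.6]);o=R.from_matrix([[-.927,-.376,0],[-.376,.927,0],[0,0,-1]])
p0=p+o.apply([-300,-12,0]);o0=o*R.from_rotvec([0,0,-.85]);print(p0)
A=[]
for ph,r in((-.9,500),(-.6,450),(-.35,430),(-.155,400)):A.append(([r*np.cos(ph),r*np.sin(ph),245],O(0)))
rows(p0,o0,A)
```

```text
[-0.847  0.243 -0.199 -0.    -1.129  0.524] [ 222.61454154 -493.23453748  244.88154483]
[ 216.11243191 -495.35982185  244.6       ]
[0.0, 0.0, -0.125, -129.1, -55.3, -0.4]
[0.0, 0.0, -0.125, -278.9, -67.2, -0.4]
[0.0, 0.0, -0.125, -390.4, -62.8, -0.4]
[0.0, 0.0, -0.125, -468.4, -26.4, -0.4]
```

Emit:
{"op": "carry_out", "data": {"motion": [[0, 0, -0.02, -56, -22, 0, -1], [0, 0, -0.04, -115, -42, 0, -1], [0, 0, -0.07, -175, -56, 0, -1], [0, 0, -0.1, -235, -62, 0, -1], [0, 0, -0.12, -295, -62, 0, -1]]}}

```text
clock: 2.08
position: [375.2, -232.9, 245.1]
ee_rot: [-0.63, 0.777, 0.0, -0.0]
contact_force: [0.9, 0.7, -0.1]
gripper_width: 0.3
grasp_force: 0.0
```

Emit:
{"op": "carry_out", "data": {"motion": [[0, 0, 0, -50, 5, 0, -1], [0, 0, 0, -100, 12, 0, -1], [0, 0, 0, -140, 22, 0, -1], [0, 0, 0, -160, 30, 0, -1], [0, 0, 0, -160, 30, 0, -1]]}}

```text
clock: 2.7
position: [378.0, -71.2, 245.3]
ee_rot: [-0.631, 0.776, 0.0, 0.0]
contact_force: [-0.8, -0.1, 0.2]
gripper_width: -0.0
grasp_force: 0.0
```

```bash
cat > g.py <<'E'
from h import *
from bench import *
s=read_state();p0=s["position"];o0=R.from_quat(s["ee_rot"])
print("clk",round(s["clock"],2),"j",s["joints"].round(2),"m",M(p0,0).round(1),"tilt",(O(0).inv()*o0).as_rotvec().round(3),"F",s["contact_force"].round(1),"w",round(s["gripper_width"],1))
E
python3 - <<'E'
from g import *
rows(p0,o0,[(W(-215,0,200),O(.5)),(W(-186,0,129),O(.5))])
E
```

```text
clk 2.7 j [ 0.24 -0.04 -0.53 -0.   -1.09 -0.45] m [-214.   -13.1  245.3] tilt [ 0.    -0.    -0.004] F [-0.8 -0.1  0.2] w -0.0
[0.5, 0.001, 0.004, -13.0, 1.0, 45.3]
[0.5, 0.001, 0.004, -12.9, -28.0, 116.3]
```

Emit:
{"op": "carry_out", "data": {"motion": [[0.12, 0, 0, -5, 0, 10, -1], [0.25, 0, 0, -9, 0, 20, -1], [0.38, 0, 0, -13, 0, 30, -1], [0.5, 0, 0, -13, 1, 45, -1], [0.5, 0, 0, -13, 1, 45, -1]]}}

```text
clock: 3.32
position: [387.3, -62.6, 215.6]
ee_rot: [-0.611, 0.754, -0.186, 0.154]
contact_force: [-0.4, -0.8, -0.6]
gripper_width: 0.3
grasp_force: 0.0
```

Run:
```python
from g import *
rows(p0,o0,[(W(-186,0,129),O(.5))])
```

```text
clk 3.33 j [ 0.35 -0.23 -1.07  0.69 -0.4  -1.16] m [-206.7   -2.8  215.6] tilt [ 0.487 -0.005 -0.002] F [-0.4 -0.8 -0.6] w 0.3
[0.013, 0.005, 0.001, -2.3, 22.2, 86.2]
```

The tilt is limited because joint 3 is at its stop this close in, so I'll use a smaller tilt of 0.2 for the loop.

Run:
```python
from g import *
rows(p0,o0,[(W(-205,0,200),O(.2))])
```

```text
clk 3.33 j [ 0.35 -0.23 -1.07  0.69 -0.4  -1.16] m [-206.7   -2.8  215.6] tilt [ 0.487 -0.005 -0.002] F [-0.4 -0.8 -0.6] w 0.3
[-0.287, 0.005, 0.001, -2.7, 5.8, 14.5]
```

Emit:
{"op": "carry_out", "data": {"motion": [[-0.15, 0, 0, -1, 3, 7, -1], [-0.29, 0, 0, -3, 6, 14, -1], [-0.29, 0, 0, -3, 6, 14, -1]]}}

```text
clock: 3.7
position: [390.2, -58.7, 198.2]
ee_rot: [-0.626, 0.774, -0.072, 0.062]
contact_force: [1.1, 0.2, 0.2]
gripper_width: -0.2
grasp_force: 0.0
```

Run:
```python
from g import *
rows(p0,o0,[(W(x,0,z),O(.2)) for x,z in((-200,170),(-190,137),(-172,149),(-157,158),(-142,163),(-130,165),(-117,165),(-105,163))])
```

```text
clk 3.7 j [ 0.34 -0.07 -0.75  0.14 -0.73 -0.65] m [-204.6    1.7  198.2] tilt [ 0.191 -0.005  0.   ] F [1.1 0.2 0.2] w -0.2
[0.009, 0.005, -0.001, 1.8, 0.8, 28.6]
[0.009, 0.005, -0.001, 2.0, -2.8, 62.9]
[0.009, 0.005, -0.001, 2.0, -22.7, 54.5]
[0.009, 0.005, -0.001, 1.9, -39.2, 48.5]
[0.009, 0.005, -0.001, 1.9, -54.8, 46.5]
[0.009, 0.005, -0.001, 1.9, -67.0, 46.8]
[0.009, 0.005, -0.001, 1.9, -79.8, 49.2]
[0.009, 0.005, -0.001, 1.9, -91.2, 53.5]
```

Emit:
{"op": "carry_out", "data": {"motion": [[0, 0, 0, 2, 3, 20, -1], [0, 0, 0, 2, 1, 42, -1], [0, 0, 0, 2, 0, 62, -1], [0, 0, 0, 2, 0, 62, -1]]}}

```text
clock: 4.2
position: [396.6, -65.0, 135.8]
ee_rot: [-0.627, 0.773, -0.073, 0.059]
contact_force: [-0.4, -0.3, 1.2]
gripper_width: -0.3
grasp_force: 0.0
```

Run:
```python
from g import *
im=get_image("side");crop(im,205,160,80,65,7,"pics/c2.png")
rows(p0,o0,[(W(x,0,z),O(.2)) for x,z in((-172,149),(-157,158),(-142,163),(-130,165),(-117,165),(-105,163))])
```

```text
clk 4.2 j [ 0.31  0.04 -0.85  0.19 -0.52 -0.67] m [-197.1   -3.2  135.8] tilt [ 0.188 -0.    -0.002] F [-0.4 -0.3  1.2] w -0.3
[0.012, 0.001, 0.002, -3.1, -27.1, -8.3]
[0.012, 0.001, 0.002, -3.1, -43.6, -14.3]
[0.012, 0.001, 0.002, -3.0, -59.2, -16.5]
[0.012, 0.001, 0.002, -3.0, -71.4, -16.2]
[0.012, 0.001, 0.002, -3.0, -84.2, -13.7]
[0.012, 0.001, 0.002, -2.9, -95.6, -9.5]
```

View pics/c2.png

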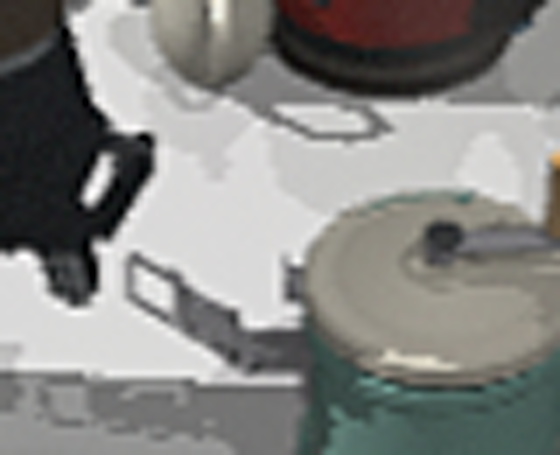

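The shut fingertip is at crop (78,295), just outside and below the loop bar at (133,270), as intended. I'll push the loop up and over now.

Emit:
{"op": "carry_out", "data": {"motion": [[0, 0, 0, -2, -14, -1, -1], [0, 0, 0, -3, -27, -8, -1], [0, 0, 0, -3, -36, -12, -1], [0, 0, 0, -3, -44, -15, -1], [0, 0, 0, -3, -52, -16, -1]]}}

```text
clock: 4.88
position: [447.6, -70.9, 164.0]
ee_rot: [-0.627, 0.773, -0.074, 0.063]
contact_force: [-0.2, -0.1, 0.2]
gripper_width: 0.1
grasp_force: 0.0
```

Run:
```python
from g import *
rows(p0,o0,[(W(x,0,z),O(.2)) for x,z in((-142,163),(-130,165),(-117,165),(-105,163),(-95,161))])
```

```text
clk 4.88 j [ 0.26  0.09 -0.69  0.14 -0.62 -0.57] m [-146.     1.7  164. ] tilt [ 0.194 -0.004 -0.003] F [-0.2 -0.1  0.2] w 0.1
[0.006, 0.005, 0.002, 1.8, -3.7, 1.7]
[0.006, 0.005, 0.002, 1.8, -15.9, 2.1]
[0.006, 0.005, 0.002, 1.8, -28.7, 4.6]
[0.006, 0.005, 0.002, 1.9, -40.0, 8.9]
[0.006, 0.005, 0.002, 1.9, -49.5, 12.8]
```

Emit:
{"op": "carry_out", "data": {"motion": [[0, 0, 0, 2, -10, 2, -1], [0, 0, 0, 2, -20, 3, -1], [0, 0, 0, 2, -30, 5, -1], [0, 0, 0, 2, -40, 8, -1], [0, 0, 0, 2, -46, 8, -1]]}}

```text
clock: 5.5
position: [492.7, -82.5, 164.1]
ee_rot: [-0.627, 0.773, -0.074, 0.062]
contact_force: [-0.7, 0.6, -0.3]
gripper_width: -0.3
grasp_force: 0.0
```

Emit:
{"op": "carry_out", "data": {"motion": [[0, 0, 0, 0, 0, -20, -1], [0, 0, 0, 0, 30, -40, -1], [0, 0, 0, 0, 80, -40, -1], [0, 0, 0, 0, 80, -40, -1]]}}

```text
clock: 6.0
position: [403.5, -65.2, 187.1]
ee_rot: [-0.628, 0.773, -0.073, 0.061]
contact_force: [0.8, 0.1, 0.1]
gripper_width: -0.2
grasp_force: 0.0
```

Run:
```python
from g import *
im=get_image("side");crop(im,205,160,80,65,7,"pics/c3.png")
```

```text
clk 6.0 j [ 0.31 -0.03 -0.74  0.14 -0.69 -0.61] m [-190.2   -1.9  187.1] tilt [ 0.19  -0.003 -0.003] F [0.8 0.1 0.1] w -0.2
```

View pics/c3.png

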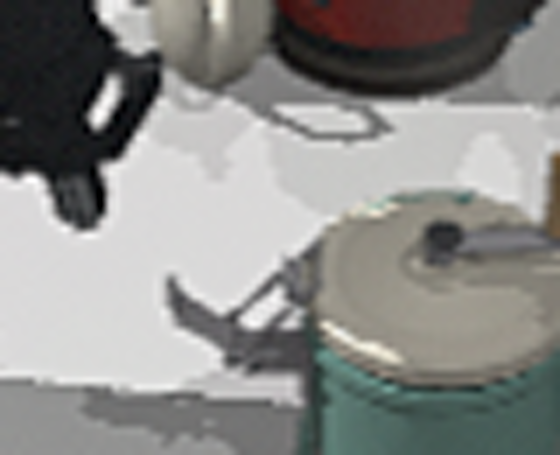

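The loop now lies over the keeper onto the lid, with its legs at crop (240–300, 250–320). The lever tip is at crop (172,285). Next comes the lever-closing path.

```bash
cat >> g.py <<'E'
def lev(a,al,r=42,h=10,gap=0):
    c,s=np.cos(a),np.sin(a);P=np.array([-100-r*s,83-r*c])+(2+gap)*np.array([-c,s])
    d=np.array([np.sin(al),-np.cos(al)]);n=np.array([np.cos(al),np.sin(al)])
    T=P-h*max(0,min(1,c*1.5))*n-14*d;return W(T[0],0,T[1]),O(al)
E
python3 - <<'E'
from g import *
A=[lev(2.25,.2,gap=25),lev(2.2,.2,gap=5)]+[lev(a,.2) for a in(2.1,1.9,1.7,1.5,1.3)]
for p,o in A:print(M(p,0).round())
rows(p0,o0,A)
E
```

```text
clk 6.05 j [ 0.31 -0.02 -0.74  0.14 -0.69 -0.61] m [-187.5   -0.8  188.4] tilt [ 0.194 -0.004 -0.004] F [ 0.8 -0.9  0. ] w -0.0
[-118.    0.  144.]
[-133.    0.  127.]
[-138.   -0.  120.]
[-142.   -0.  112.]
[-144.    0.  104.]
[-146.   -0.   96.]
[-148.   -0.   87.]
[0.006, 0.005, 0.003, -0.4, -59.2, 56.7]
[0.006, 0.005, 0.003, -0.4, -42.1, 70.7]
[0.006, 0.005, 0.003, -0.4, -35.3, 77.0]
[0.006, 0.005, 0.003, -0.4, -30.1, 83.5]
[0.006, 0.005, 0.003, -0.3, -26.3, 91.0]
[0.006, 0.005, 0.003, -0.3, -23.0, 99.1]
[0.006, 0.005, 0.003, -0.3, -19.5, 107.5]
```

Emit:
{"op": "carry_out", "data": {"motion": [[0, 0, 0, 0, -28, 20, -1], [0, 0, 0, 0, -44, 50, -1], [0, 0, 0, 0, -42, 68, -1], [0, 0, 0, 0, -35, 77, -1], [0, 0, 0, 0, -31, 83, -1]]}}

```text
clock: 6.68
position: [453.5, -73.9, 112.7]
ee_rot: [-0.627, 0.773, -0.074, 0.062]
contact_force: [-0.1, -0.6, 0.5]
gripper_width: -0.2
grasp_force: 0.3
```

Run:
```python
from g import *
A=[lev(a,.2) for a in(1.7,1.5,1.3,1.15,1.0)]
rows(p0,o0,A)
```

```text
clk 6.67 j [ 0.24  0.18 -0.76  0.18 -0.45 -0.61] m [-139.6    0.   112.7] tilt [ 0.194 -0.004 -0.003] F [-0.1 -0.6  0.5] w -0.2
[0.006, 0.004, 0.002, 0.0, 6.2, 7.5]
[0.006, 0.004, 0.002, 0.1, 9.5, 15.6]
[0.006, 0.004, 0.002, 0.1, 13.0, 24.0]
[0.006, 0.004, 0.002, 0.1, 14.5, 30.3]
[0.006, 0.004, 0.002, 0.1, 14.9, 36.4]
```

Emit:
{"op": "carry_out", "data": {"motion": [[0, 0, 0, 0, 6, 8, -1], [0, 0, 0, 0, 10, 16, -1], [0, 0, 0, 0, 13, 24, -1], [0, 0, 0, 0, 14, 30, -1]]}}

```text
clock: 7.18
position: [446.2, -71.9, 80.9]
ee_rot: [-0.627, 0.773, -0.074, 0.063]
contact_force: [0.7, -0.1, 3.8]
gripper_width: 0.1
grasp_force: 1.5
```

Run:
```python
from g import *
A=[lev(a,.2) for a in(1.0,.85,.7,.55,.4,.2)]
for p,o in A:print(M(p,0).round())
rows(p0,o0,A)
im=get_image("side");crop(im,205,160,80,65,7,"pics/c4.png")
```

```text
clk 7.17 j [ 0.24  0.23 -0.84  0.25 -0.33 -0.68] m [-147.1    0.4   80.9] tilt [ 0.195 -0.005 -0.003] F [ 0.7 -0.1  3.8] w 0.1
[-147.   -0.   74.]
[-145.    0.   69.]
[-141.    0.   64.]
[-136.   -0.   60.]
[-131.    0.   57.]
[-123.    0.   54.]
[0.005, 0.005, 0.003, 0.5, 1.4, 6.6]
[0.005, 0.005, 0.003, 0.5, 0.7, 12.4]
[0.005, 0.005, 0.003, 0.5, -2.5, 17.8]
[0.005, 0.005, 0.003, 0.6, -6.6, 22.6]
[0.005, 0.005, 0.003, 0.6, -11.3, 26.8]
[0.005, 0.005, 0.003, 0.6, -18.5, 31.1]
```

View pics/c4.png

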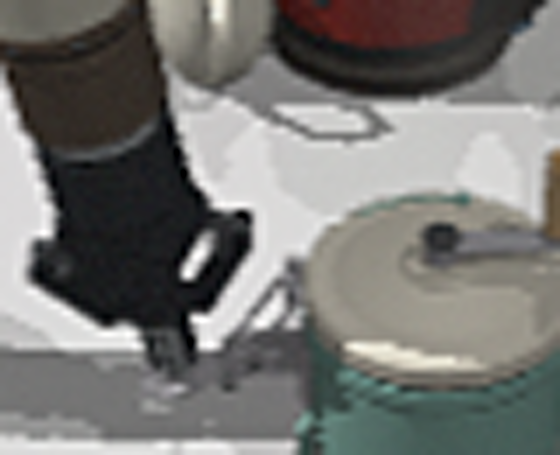

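The latch is being drawn in: the loop bar is at the keeper near (295,270) and the upward force is 3.8 N. The gripper knuckle will come close to the lid, so I'll add tilt as I go down.

Run:
```python
from g import *
A=[lev(a,al,r=45) for a,al in((1.0,.27),(.85,.33),(.7,.38),(.55,.42),(.4,.45),(.25,.45))]
for p,o in A:print(M(p,0).round())
rows(p0,o0,A)
```

```text
clk 7.22 j [ 0.24  0.23 -0.84  0.25 -0.33 -0.68] m [-147.6    0.2   80.2] tilt [ 0.194 -0.004 -0.003] F [0.7 0.7 0.6] w 0.1
[-150.    0.   72.]
[-149.   -0.   65.]
[-145.    0.   59.]
[-140.    0.   54.]
[-134.   -0.   51.]
[-128.    0.   48.]
[0.076, 0.005, 0.002, 0.2, 4.5, 7.7]
[0.136, 0.005, 0.002, 0.2, 4.4, 14.8]
[0.186, 0.005, 0.002, 0.3, 1.5, 21.1]
[0.226, 0.005, 0.002, 0.3, -2.4, 26.7]
[0.256, 0.005, 0.002, 0.3, -7.2, 31.6]
[0.256, 0.005, 0.002, 0.4, -12.9, 35.2]
```

Emit:
{"op": "carry_out", "data": {"motion": [[0.07, 0, 0, 0, 4, 8, -1], [0.13, 0, 0, 0, 4, 15, -1], [0.18, 0, 0, 0, 1, 21, -1]]}}

```text
clock: 7.6
position: [439.6, -64.7, 111.2]
ee_rot: [-0.62, 0.768, -0.13, 0.092]
contact_force: [-1.3, 0.5, -0.3]
gripper_width: -0.0
grasp_force: 0.0
```

Run:
```python
from g import *
A=[lev(a,al,r=45) for a,al in((.7,.38),(.55,.38),(.4,.38),(.25,.38))]
for p,o in A:print(M(p,0).round())
rows(p0,o0,A)
```

```text
clk 7.6 j [ 0.15  0.11 -1.07  0.95 -0.16 -1.29] m [-155.1    6.1  111.2] tilt [0.32  0.02  0.003] F [-1.3  0.5 -0.3] w -0.0
[-145.    0.   59.]
[-140.    0.   55.]
[-134.    0.   52.]
[-128.   -0.   49.]
[0.06, -0.02, 0.001, 5.0, 6.8, 52.7]
[0.06, -0.02, 0.001, 4.9, 3.1, 58.3]
[0.06, -0.02, 0.001, 4.8, -1.5, 63.3]
[0.06, -0.02, 0.001, 4.7, -6.7, 67.6]
```

The tilt is joint-limited, so I'll turn the gripper a quarter turn to put its knuckles sideways and finish with a tilt of 0.2.

```bash
cat >> g.py <<'E'
Q=R.from_rotvec([0,0,-np.pi/2])
E
python3 - <<'E'
from g import *
rows(p0,o0,[(W(-150,0,125),O(.2)),(W(-150,0,125),O(.2)*R.from_rotvec([0,0,-.8]))])
E
```

```text
clk 7.6 j [ 0.15  0.11 -1.07  0.95 -0.16 -1.29] m [-155.1    6.1  111.2] tilt [0.32  0.02  0.003] F [-1.3  0.5 -0.3] w -0.0
[-0.12, -0.02, -0.001, 6.3, -9.2, -11.4]
[-0.105, -0.067, -0.8, 6.3, -9.2, -11.4]
```

Emit:
{"op": "carry_out", "data": {"motion": [[-0.12, -0.02, 0, 6, -9, -11, -1], [-0.12, -0.04, -0.17, 6, -9, -11, -1], [-0.12, -0.05, -0.35, 6, -9, -11, -1], [-0.11, -0.06, -0.53, 6, -9, -11, -1], [-0.105, -0.067, -0.7, 6, -9, -11, -1]]}}

```text
clock: 8.22
position: [443.3, -71.1, 123.8]
ee_rot: [0.827, -0.553, 0.093, -0.04]
contact_force: [0.2, 0.9, 0.7]
gripper_width: 0.1
grasp_force: 0.0
```

Run:
```python
from g import *
rows(p0,o0,[(W(-150,0,120),O(.2)*Q)])
```

```text
clk 8.22 j [ 0.26  0.14 -0.78  0.19 -0.47 -0.03] m [-150.2    0.6  123.8] tilt [ 0.198  0.056 -0.6  ] F [0.2 0.9 0.7] w 0.1
[-0.006, 0.0, -0.969, 0.1, 0.8, 3.7]
```

Emit:
{"op": "carry_out", "data": {"motion": [[0, 0, -0.18, 0, 0, 1, -1], [0, 0, -0.36, 0, 0, 2, -1], [0, 0, -0.54, 0, 0, 3, -1], [0, 0, -0.72, 0, 0, 4, -1], [0, 0, -0.9, 0, 0, 4, -1]]}}

```text
clock: 8.85
position: [443.5, -71.7, 119.6]
ee_rot: [0.985, -0.138, 0.101, 0.005]
contact_force: [0.3, -0.5, -0.9]
gripper_width: -0.1
grasp_force: 0.0
```

Run:
```python
from g import *
A=[lev(a,.2,r=r,h=11) for a,r in((1.2,42),(1.0,44),(.85,46),(.7,47),(.55,48),(.4,48),(.3,48),(.2,48))]
for p,o in A:print(M(p,0).round())
rows(p0,o0,[(p,o*Q) for p,o in A])
```

```text
clk 8.85 j [ 0.25  0.15 -0.79  0.2  -0.46  0.87] m [-149.8    0.   119.6] tilt [ 0.166  0.148 -1.497] F [ 0.3 -0.5 -0.9] w -0.1
[-149.    0.   82.]
[-150.   -0.   73.]
[-149.    0.   66.]
[-145.    0.   60.]
[-140.    0.   55.]
[-134.   -0.   51.]
[-130.   -0.   49.]
[-125.    0.   48.]
[-0.005, -0.002, -0.069, -6.2, 0.6, 36.9]
[-0.005, -0.002, -0.069, -9.2, 0.9, 45.8]
[-0.005, -0.002, -0.069, -10.3, 1.0, 52.9]
[-0.005, -0.002, -0.069, -7.6, 0.8, 59.4]
[-0.005, -0.002, -0.069, -3.7, 0.6, 65.5]
[-0.005, -0.002, -0.069, 1.7, 0.2, 70.2]
[-0.005, -0.002, -0.069, 5.6, -0.0, 72.9]
[-0.005, -0.002, -0.069, 9.9, -0.3, 75.2]
```

Emit:
{"op": "carry_out", "data": {"motion": [[0, 0, -0.07, -6, 0, 20, -1], [0, 0, -0.07, -7, 1, 37, -1], [0, 0, -0.07, -9, 1, 45, -1], [0, 0, -0.07, -10, 1, 52, -1], [0, 0, -0.07, -8, 1, 59, -1]]}}

```text
clock: 9.48
position: [448.4, -72.4, 60.8]
ee_rot: [0.989, -0.106, 0.102, 0.008]
contact_force: [-1.7, 0.6, 4.0]
gripper_width: -0.2
grasp_force: 1.5
```

Run:
```python
from g import *
A=[lev(a,.2,r=r,h=11) for a,r in((.7,47),(.55,48),(.4,48),(.3,48),(.2,48))]
rows(p0,o0,[(p,o*Q) for p,o in A])
```

```text
clk 9.47 j [ 0.23  0.27 -0.9   0.37 -0.22  0.77] m [-144.9    0.4   60.8] tilt [ 0.165  0.156 -1.561] F [-1.7  0.6  4. ] w -0.2
[-0.006, -0.004, -0.005, -0.6, 0.4, 0.8]
[-0.006, -0.004, -0.005, 3.2, 0.4, 6.9]
[-0.006, -0.004, -0.005, 8.6, 0.4, 11.7]
[-0.006, -0.004, -0.005, 12.6, 0.4, 14.4]
[-0.006, -0.004, -0.005, 16.8, 0.4, 16.6]
```

Run:
```python
from g import *
A=[lev(a,al,r=r,h=11) for a,r,al in((.55,48,.16),(.45,49,.13),(.35,50,.12),(.25,50,.12),(.15,50,.12))]
rows(p0,o0,[(p,o*Q) for p,o in A])
```

```text
clk 9.47 j [ 0.23  0.27 -0.9   0.37 -0.22  0.77] m [-144.9    0.4   60.8] tilt [ 0.165  0.156 -1.561] F [-1.7  0.6  4. ] w -0.2
[-0.006, -0.044, -0.004, 3.8, 0.4, 6.5]
[-0.006, -0.074, -0.004, 7.1, 0.4, 10.2]
[-0.006, -0.084, -0.004, 10.7, 0.5, 13.9]
[-0.006, -0.084, -0.004, 15.0, 0.4, 16.5]
[-0.006, -0.084, -0.004, 19.5, 0.4, 18.7]
```

Emit:
{"op": "carry_out", "data": {"motion": [[0, -0.04, 0, 4, 0, 6, -1], [0, -0.07, 0, 7, 0, 10, -1], [0, -0.08, 0, 11, 0, 13, -1], [0, -0.08, 0, 15, 0, 15, -1], [0, -0.08, 0, 18, 0, 15, -1]]}}

```text
clock: 10.1
position: [468.1, -77.0, 49.5]
ee_rot: [0.992, -0.107, 0.061, 0.004]
contact_force: [0.3, 0.3, 0.2]
gripper_width: -0.4
grasp_force: 0.0
```

Run:
```python
from g import *
im=get_image("side");crop(im,215,165,80,65,7,"pics/c5.png")
```

```text
clk 10.1 j [ 0.21  0.35 -0.73  0.12 -0.39  1.04] m [-124.6    0.    49.5] tilt [ 0.101  0.092 -1.565] F [0.3 0.3 0.2] w -0.4
```

View pics/c5.png

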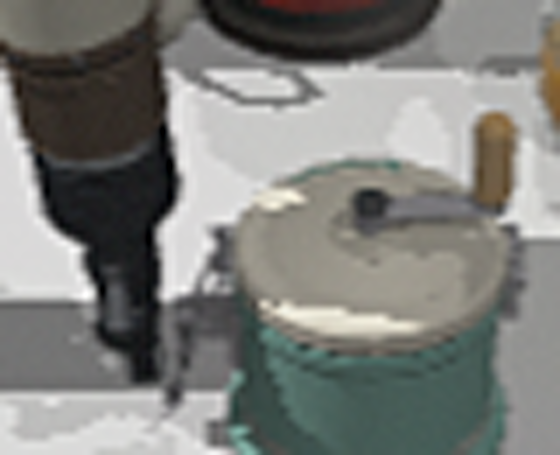

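The lever hangs down at crop (178,350) and the force has dropped to zero, so it has snapped. I'll press it lightly to confirm it is home.

Emit:
{"op": "carry_out", "data": {"motion": [[0, 0, 0, 3, 0, 0, -1], [0, 0, 0, 6, 0, 0, -1], [0, 0, 0, 8, 0, 0, -1]]}}

```text
clock: 10.52
position: [473.9, -78.5, 50.3]
ee_rot: [0.992, -0.107, 0.059, 0.004]
contact_force: [-8.3, 7.9, 7.0]
gripper_width: 0.3
grasp_force: 4.9
```

Emit:
{"op": "carry_out", "data": {"motion": [[0, 0, 0, 2, 0, 0, -1], [0, 0, 0, 4, 0, 0, -1], [0, 0, 0, 4, 0, 0, -1]]}}

```text
clock: 10.9
position: [474.0, -79.4, 49.9]
ee_rot: [0.993, -0.107, 0.056, 0.005]
contact_force: [-13.3, 10.7, 9.1]
gripper_width: 0.2
grasp_force: 7.7
```

Emit:
{"op": "carry_out", "data": {"motion": [[0, 0, 0, -15, 0, -2, -1], [0, 0, 0, -25, 0, -50, -1], [0, 0, 0, -25, 0, -110, -1], [0, 0, 0, -25, 0, -170, -1], [0, 0, 0, -25, 0, -215, -0.3]]}}

```text
clock: 11.52
position: [429.7, -69.6, 264.7]
ee_rot: [0.992, -0.106, 0.064, 0.003]
contact_force: [0.5, 0.6, -0.5]
gripper_width: 17.3
grasp_force: 0.0
```

Run:
```python
from g import *
h=[654.2,-110.8]
rows(p0,o0,[([*h,z],O(0)*Q) for z in(262,225,185)])
im=get_image("side");crop(im,215,165,80,65,7,"pics/c6.png")
```

```text
clk 11.53 j [ 0.25 -0.03 -0.49  0.06 -0.99  1.08] m [-163.7   -0.7  264.7] tilt [ 0.106  0.094 -1.565] F [ 0.5  0.6 -0.5] w 17.3
[-0.008, -0.128, -0.004, 225.9, -7.2, 31.8]
[-0.008, -0.128, -0.004, 221.2, -6.9, 68.5]
[-0.008, -0.128, -0.004, 216.1, -6.6, 108.2]
```

View pics/c6.png

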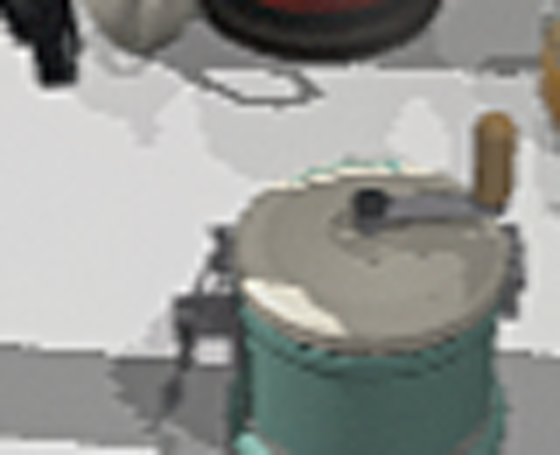

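The lever hangs from about crop (182,310) to (175,400) and the loop leg runs up to the keeper at (220,235). I'll check this against projected lever angles.

Run:
```python
from g import *
im=pickle.load(open("img1.pkl","rb"))["side"]
f=lambda P:((proj(im,P)[0]-[215-.43,165-.43])*7).round(0)
print("pin",f(W(-100,0,83)))
for a in(0.05,.4,.8,1.2):
    b=a
    for y in(-12,12):print(a,y,f(W(-100-62*np.sin(b),y,83-62*np.cos(b))))
    pv=np.array([-100-16*np.sin(b),83-16*np.cos(b)]);print("pivot",f(W(pv[0],17,pv[1])),"keeperdist",np.hypot(pv[0]+80,pv[1]-138))
print("keeper",f(W(-80,0,138)))
```

```text
clk 11.57 j [ 0.25 -0.03 -0.48  0.06 -1.    1.08] m [-1.611e+02 -2.000e-01  2.707e+02] tilt [ 0.117  0.101 -1.566] F [1.4 0.5 5. ] w 24.4
pin [189. 316.]
0.05 -12 [185. 414.]
0.05 12 [187. 384.]
pivot [189. 317.] keeperdist 73.96476949621606
0.4 -12 [147. 407.]
0.4 12 [149. 378.]
pivot [179. 316.] keeperdist 74.50701368678398
0.8 -12 [109. 389.]
0.8 12 [112. 359.]
pivot [170. 311.] keeperdist 73.25511385989859
1.2 -12 [ 84. 361.]
1.2 12 [ 86. 332.]
pivot [163. 303.] keeperdist 70.10887720465911
keeper [224. 239.]
```

This matches a shut lever at about 0.05, so it is latched. On to the handle.

Emit:
{"op": "carry_out", "data": {"motion": [[0, -0.06, 0, 50, -2, 7, 0.3], [0, -0.13, 0, 105, -4, 14, 0.3], [0, -0.13, 0, 160, -6, 23, 0.3], [0, -0.13, 0, 205, -7, 29, 0.3], [0, -0.13, 0, 226, -7, 32, 0.3]]}}

```text
clock: 12.2
position: [656.2, -111.7, 255.7]
ee_rot: [0.994, -0.107, -0.004, -0.003]
contact_force: [-0.1, 1.1, -0.1]
gripper_width: 55.6
grasp_force: 0.0
```

Run:
```python
from g import *
h=[654.2,-110.8]
rows(p0,o0,[([*h,z],O(0)*Q) for z in(225,186)])
```

```text
clk 12.2 j [ 0.07  0.45  0.14 -0.01 -1.27  1.29] m [ 66.5   5.3 255.7] tilt [-0.002 -0.011 -1.567] F [-0.1  1.1 -0.1] w 55.6
[-0.006, 0.008, -0.004, -1.9, -0.3, 30.7]
[-0.006, 0.008, -0.004, -1.6, -0.1, 69.7]
```

Emit:
{"op": "carry_out", "data": {"motion": [[0, 0.01, 0, -2, 0, 30, 0.3], [0, 0.01, 0, -2, 0, 55, 0.3], [0, 0.01, 0, -2, 0, 69, 0.3], [0, 0.01, 0, -2, 0, 69, 0.3], [0, 0.01, 0, -2, 0, 69, 0.0]]}}

```text
clock: 12.82
position: [652.7, -110.3, 190.0]
ee_rot: [0.994, -0.106, 0.003, -0.003]
contact_force: [1.0, -0.6, 0.4]
gripper_width: 43.1
grasp_force: 0.0
```

Emit:
{"op": "carry_out", "data": {"motion": [[0, 0, 0, 0, 0, 0, -0.4], [0, 0, 0, 0, 0, 0, -1], [0, 0, 0, 0, 0, 0, -1], [0, 0, 0, 0, 0, 0, -1]]}}

```text
clock: 13.32
position: [652.5, -110.3, 190.2]
ee_rot: [0.994, -0.106, 0.003, -0.003]
contact_force: [-0.6, 1.1, 5.2]
gripper_width: 20.9
grasp_force: 58.9
```

Run:
```python
from g import *
```

```text
clk 13.32 j [ 0.07  0.48  0.03 -0.   -1.11  1.29] m [ 62.6   5.9 190.2] tilt [ 0.01  -0.    -1.568] F [-0.6  1.1  5.2] w 20.9
```

The handle is gripped at 59 N. The tool's x axis is the maker's +x and its y axis is the maker's -y, so I'll tabulate crank steps of 0.1 rad per row.

```bash
cat > tab.py <<'E'
import numpy as np,sys
def tab(t0,n,end=4*np.pi,st=.1,r=65):
    P=lambda t:np.round(2*r*np.array([np.cos(t),np.sin(t)]))/2
    for i in range(n):
        ts=[min(t0+st*k,end) for k in range(6)];print(round(ts[0],2),[(P(t)-P(ts[0])).tolist() for t in ts[1:]]);t0=ts[-1]
tab(float(sys.argv[1]),int(sys.argv[2]))
E
python3 tab.py -0.09 4
```

```text
-0.09 [[0.5, 6.5], [0.0, 13.0], [-1.0, 19.5], [-2.5, 26.0], [-5.0, 32.0]]
0.41 [[-3.0, 5.5], [-6.0, 11.0], [-10.0, 16.5], [-14.5, 21.0], [-19.5, 25.5]]
0.91 [[-5.5, 3.5], [-11.0, 6.5], [-17.0, 9.5], [-23.0, 11.5], [-29.5, 12.5]]
1.41 [[-6.5, 1.0], [-13.0, 1.0], [-19.5, 0.5], [-26.0, -1.0], [-32.0, -2.5]]
```

Emit:
{"op": "carry_out", "data": {"motion": [[0, 0, 0, 0.5, 6.5, 0, -1], [0, 0, 0, 0, 13, 0, -1], [0, 0, 0, -1, 19.5, 0, -1], [0, 0, 0, -2.5, 26, 0, -1], [0, 0, 0, -5, 32, 0, -1]]}}

```text
clock: 13.95
position: [641.4, -140.1, 190.2]
ee_rot: [0.994, -0.106, 0.004, -0.003]
contact_force: [0.3, 2.3, 6.6]
gripper_width: 21.0
grasp_force: 59.1
```

Emit:
{"op": "carry_out", "data": {"motion": [[0, 0, 0, -3, 5.5, 0, -1], [0, 0, 0, -6, 11, 0, -1], [0, 0, 0, -10, 16.5, 0, -1], [0, 0, 0, -14.5, 21, 0, -1], [0, 0, 0, -19.5, 25.5, 0, -1]]}}

```text
clock: 14.58
position: [617.6, -161.0, 190.2]
ee_rot: [0.994, -0.106, 0.005, -0.003]
contact_force: [1.4, 2.2, 5.4]
gripper_width: 21.2
grasp_force: 59.1
```

Run:
```python
from g import *
print(s["contact_force"],M(s["contact_force"]+np.r_[C,0],0).round(1),s["grasp_force"],s["wrist_torque"])
```

```text
clk 14.57 j [-0.    0.44 -0.04 -0.01 -1.08  1.37] m [ 39.1 -51.  190.2] tilt [ 0.013  0.002 -1.568] F [1.4 2.2 5.4] w 21.2
[1.38339663 2.24386726 5.38999927] [0.9 2.5 5.4] 59.07317463657819 [ 0.55162471 -0.27563244 -0.02516393]
```

Forces are small and the path fits. Continuing.

Emit:
{"op": "carry_out", "data": {"motion": [[0, 0, 0, -5.5, 3.5, 0, -1], [0, 0, 0, -11, 6.5, 0, -1], [0, 0, 0, -17, 9.5, 0, -1], [0, 0, 0, -23, 11.5, 0, -1], [0, 0, 0, -29.5, 12.5, 0, -1]]}}

```text
clock: 15.2
position: [586.4, -168.1, 190.2]
ee_rot: [0.994, -0.106, 0.006, -0.002]
contact_force: [2.5, -2.4, 5.7]
gripper_width: 21.0
grasp_force: 59.0
```

Emit:
{"op": "carry_out", "data": {"motion": [[0, 0, 0, -6.5, 1, 0, -1], [0, 0, 0, -13, 1, 0, -1], [0, 0, 0, -19.5, 0.5, 0, -1], [0, 0, 0, -26, -1, 0, -1], [0, 0, 0, -32, -2.5, 0, -1]]}}

```text
clock: 15.82
position: [557.6, -160.4, 190.2]
ee_rot: [0.994, -0.106, 0.008, -0.001]
contact_force: [7.6, -9.4, 1.1]
gripper_width: 21.1
grasp_force: 58.8
```

```bash
python3 - <<'E'
from g import *
print(M(s["contact_force"]+np.r_[C,0],0).round(1),s["wrist_torque"])
E
python3 tab.py 1.91 22
```

```text
clk 15.82 j [-0.    0.35 -0.2  -0.   -1.01  1.36] m [-19.7 -62.9 190.2] tilt [ 0.015  0.009 -1.568] F [ 7.6 -9.4  1.1] w 21.1
[ 9.4 -7.6  1.1] [-2.80462097 -1.96194459 -0.06254385]
1.91 [[-6.0, -2.5], [-12.0, -5.5], [-17.5, -9.5], [-22.5, -13.5], [-27.0, -18.0]]
2.41 [[-4.0, -5.0], [-7.5, -10.5], [-10.5, -16.5], [-13.0, -22.5], [-15.0, -28.5]]
2.91 [[-1.0, -6.5], [-1.5, -13.0], [-1.5, -19.5], [-0.5, -26.0], [1.0, -32.0]]
3.41 [[2.0, -6.5], [4.5, -12.5], [7.5, -18.0], [11.5, -23.5], [16.0, -28.0]]
3.91 [[4.5, -4.5], [9.5, -8.5], [15.0, -12.0], [21.0, -15.0], [27.0, -17.0]]
4.41 [[6.5, -1.5], [13.0, -2.5], [19.5, -3.0], [26.0, -2.5], [32.5, -1.5]]
4.91 [[6.0, 1.5], [12.0, 3.5], [18.0, 6.5], [23.5, 10.0], [29.0, 13.5]]
5.41 [[4.5, 4.5], [9.0, 9.5], [12.5, 14.5], [16.0, 20.5], [18.5, 26.5]]
5.91 [[2.0, 6.0], [3.5, 12.5], [4.5, 18.5], [4.5, 25.0], [4.0, 31.5]]
6.41 [[-1.0, 6.5], [-3.0, 13.0], [-5.5, 19.0], [-8.5, 24.5], [-12.0, 30.0]]
6.91 [[-4.0, 5.0], [-8.5, 10.0], [-13.5, 14.0], [-19.0, 17.5], [-24.5, 20.5]]
7.41 [[-6.0, 2.5], [-12.5, 4.5], [-18.5, 6.0], [-25.0, 6.5], [-31.5, 6.5]]
7.91 [[-6.5, -1.0], [-13.0, -2.0], [-19.0, -4.0], [-25.0, -6.5], [-31.0, -10.0]]
8.41 [[-5.0, -3.5], [-10.0, -7.5], [-14.5, -12.5], [-18.5, -17.5], [-22.0, -23.0]]
8.91 [[-3.0, -6.0], [-5.5, -12.0], [-7.0, -18.0], [-8.0, -24.5], [-8.5, -31.0]]
9.41 [[0.0, -6.5], [1.0, -13.0], [2.5, -19.5], [5.0, -25.5], [7.5, -31.5]]
9.91 [[3.5, -5.5], [7.0, -10.5], [11.5, -15.5], [16.5, -20.0], [21.5, -23.5]]
10.41 [[5.5, -3.5], [11.5, -6.0], [17.5, -8.5], [24.0, -10.0], [30.5, -11.0]]
10.91 [[6.5, 0.0], [13.0, 0.5], [19.5, 1.5], [25.5, 3.0], [31.5, 5.5]]
11.41 [[6.0, 3.0], [11.5, 6.5], [16.5, 10.5], [21.5, 15.0], [25.5, 20.0]]
11.91 [[3.5, 5.0], [7.0, 11.0], [9.5, 17.0], [11.5, 23.0], [12.5, 29.5]]
12.41 [[1.0, 6.5], [1.0, 10.0], [1.0, 10.0], [1.0, 10.0], [1.0, 10.0]]
```

The stiff spot resists with about 11 N, as expected, and the grip holds. I'll carry it through at the same pace.

Emit:
{"op": "carry_out", "data": {"motion": [[0, 0, 0, -6, -2.5, 0, -1], [0, 0, 0, -12, -5.5, 0, -1], [0, 0, 0, -17.5, -9.5, 0, -1], [0, 0, 0, -22.5, -13.5, 0, -1], [0, 0, 0, -27, -18, 0, -1]]}}

```text
clock: 16.45
position: [531.5, -135.5, 189.9]
ee_rot: [0.994, -0.106, 0.004, -0.002]
contact_force: [-2.2, -0.6, 8.6]
gripper_width: 21.0
grasp_force: 59.7
```

Emit:
{"op": "carry_out", "data": {"motion": [[0, 0, 0, -4, -5, 0, -1], [0, 0, 0, -7.5, -10.5, 0, -1], [0, 0, 0, -10.5, -16.5, 0, -1], [0, 0, 0, -13, -22.5, 0, -1], [0, 0, 0, -15, -28.5, 0, -1]]}}

```text
clock: 17.08
position: [522.8, -103.6, 190.1]
ee_rot: [0.994, -0.106, 0.003, -0.002]
contact_force: [-0.8, -2.2, 8.1]
gripper_width: 20.9
grasp_force: 59.6
```

Emit:
{"op": "carry_out", "data": {"motion": [[0, 0, 0, -1, -6.5, 0, -1], [0, 0, 0, -1.5, -13, 0, -1], [0, 0, 0, -1.5, -19.5, 0, -1], [0, 0, 0, -0.5, -26, 0, -1], [0, 0, 0, 1, -32, 0, -1]]}}

```text
clock: 17.7
position: [530.3, -72.9, 190.1]
ee_rot: [0.994, -0.106, 0.003, -0.002]
contact_force: [-2.4, -1.2, 9.3]
gripper_width: 21.0
grasp_force: 59.7
```

Run:
```python
from g import *
print(M(s["contact_force"]+np.r_[C,0],0).round(1),s["wrist_torque"])
```

```text
clk 17.7 j [ 0.16  0.28 -0.3  -0.   -0.99  1.19] m [-64.7  17.  190.1] tilt [ 0.008 -0.    -1.568] F [-2.4 -1.2  9.3] w 21.0
[-2.1 -1.7  9.3] [-0.3545868   0.75874455  0.01984563]
```

Passed the stiff spot and the first latch pass smoothly. Continuing back round to the hinge.

Emit:
{"op": "carry_out", "data": {"motion": [[0, 0, 0, 2, -6.5, 0, -1], [0, 0, 0, 4.5, -12.5, 0, -1], [0, 0, 0, 7.5, -18, 0, -1], [0, 0, 0, 11.5, -23.5, 0, -1], [0, 0, 0, 16, -28, 0, -1]]}}

```text
clock: 18.32
position: [552.1, -48.8, 190.1]
ee_rot: [0.994, -0.106, 0.003, -0.003]
contact_force: [-1.5, -0.7, 7.9]
gripper_width: 20.7
grasp_force: 59.6
```

Emit:
{"op": "carry_out", "data": {"motion": [[0, 0, 0, 4.5, -4.5, 0, -1], [0, 0, 0, 9.5, -8.5, 0, -1], [0, 0, 0, 15, -12, 0, -1], [0, 0, 0, 21, -15, 0, -1], [0, 0, 0, 27, -17, 0, -1]]}}

```text
clock: 18.95
position: [582.0, -38.3, 190.2]
ee_rot: [0.994, -0.106, 0.003, -0.002]
contact_force: [-1.8, -1.1, 6.8]
gripper_width: 20.7
grasp_force: 59.5
```

Emit:
{"op": "carry_out", "data": {"motion": [[0, 0, 0, 6.5, -1.5, 0, -1], [0, 0, 0, 13, -2.5, 0, -1], [0, 0, 0, 19.5, -3, 0, -1], [0, 0, 0, 26, -2.5, 0, -1], [0, 0, 0, 32.5, -1.5, 0, -1]]}}

```text
clock: 19.58
position: [613.8, -43.5, 190.2]
ee_rot: [0.994, -0.106, 0.002, -0.003]
contact_force: [-1.5, -0.8, 6.8]
gripper_width: 20.8
grasp_force: 59.5
```

Emit:
{"op": "carry_out", "data": {"motion": [[0, 0, 0, 6, 1.5, 0, -1], [0, 0, 0, 12, 3.5, 0, -1], [0, 0, 0, 18, 6.5, 0, -1], [0, 0, 0, 23.5, 10, 0, -1], [0, 0, 0, 29, 13.5, 0, -1]]}}

```text
clock: 20.2
position: [639.0, -62.8, 190.2]
ee_rot: [0.994, -0.106, 0.002, -0.003]
contact_force: [-2.9, 0.2, 6.3]
gripper_width: 21.1
grasp_force: 59.5
```

Emit:
{"op": "carry_out", "data": {"motion": [[0, 0, 0, 4.5, 4.5, 0, -1], [0, 0, 0, 9, 9.5, 0, -1], [0, 0, 0, 12.5, 14.5, 0, -1], [0, 0, 0, 16, 20.5, 0, -1], [0, 0, 0, 18.5, 26.5, 0, -1]]}}

```text
clock: 20.82
position: [652.0, -92.1, 190.2]
ee_rot: [0.994, -0.106, 0.003, -0.003]
contact_force: [-1.7, 2.8, 6.7]
gripper_width: 20.8
grasp_force: 59.5
```

```bash
python3 g.py
```

```text
clk 20.82 j [ 0.1   0.48  0.02 -0.01 -1.1   1.26] m [ 58.4  23.5 190.2] tilt [ 9.000e-03 -1.000e-03 -1.568e+00] F [-1.7  2.8  6.7] w 20.8
```

Forces stay low. Second turn now.

Emit:
{"op": "carry_out", "data": {"motion": [[0, 0, 0, 2, 6, 0, -1], [0, 0, 0, 3.5, 12.5, 0, -1], [0, 0, 0, 4.5, 18.5, 0, -1], [0, 0, 0, 4.5, 25, 0, -1], [0, 0, 0, 4, 31.5, 0, -1]]}}

```text
clock: 21.45
position: [649.7, -123.5, 190.2]
ee_rot: [0.994, -0.106, 0.004, -0.003]
contact_force: [-2.0, 2.2, 6.1]
gripper_width: 21.0
grasp_force: 59.5
```

Emit:
{"op": "carry_out", "data": {"motion": [[0, 0, 0, -1, 6.5, 0, -1], [0, 0, 0, -3, 13, 0, -1], [0, 0, 0, -5.5, 19, 0, -1], [0, 0, 0, -8.5, 24.5, 0, -1], [0, 0, 0, -12, 30, 0, -1]]}}

```text
clock: 22.08
position: [632.5, -150.5, 190.2]
ee_rot: [0.994, -0.106, 0.005, -0.003]
contact_force: [0.9, 2.0, 5.8]
gripper_width: 20.9
grasp_force: 59.4
```

Emit:
{"op": "carry_out", "data": {"motion": [[0, 0, 0, -4, 5, 0, -1], [0, 0, 0, -8.5, 10, 0, -1], [0, 0, 0, -13.5, 14, 0, -1], [0, 0, 0, -19, 17.5, 0, -1], [0, 0, 0, -24.5, 20.5, 0, -1]]}}

```text
clock: 22.7
position: [604.7, -165.9, 190.2]
ee_rot: [0.994, -0.106, 0.006, -0.003]
contact_force: [2.9, -0.2, 5.9]
gripper_width: 21.0
grasp_force: 59.4
```

Emit:
{"op": "carry_out", "data": {"motion": [[0, 0, 0, -6, 2.5, 0, -1], [0, 0, 0, -12.5, 4.5, 0, -1], [0, 0, 0, -18.5, 6, 0, -1], [0, 0, 0, -25, 6.5, 0, -1], [0, 0, 0, -31.5, 6.5, 0, -1]]}}

```text
clock: 23.32
position: [572.3, -166.2, 190.2]
ee_rot: [0.994, -0.106, 0.005, -0.002]
contact_force: [0.9, -3.1, 6.6]
gripper_width: 21.4
grasp_force: 59.4
```

Emit:
{"op": "carry_out", "data": {"motion": [[0, 0, 0, -6.5, -1, 0, -1], [0, 0, 0, -13, -2, 0, -1], [0, 0, 0, -19, -4, 0, -1], [0, 0, 0, -25, -6.5, 0, -1], [0, 0, 0, -31, -10, 0, -1]]}}

```text
clock: 23.95
position: [544.6, -151.4, 190.0]
ee_rot: [0.994, -0.106, 0.006, -0.001]
contact_force: [2.1, -7.7, 4.0]
gripper_width: 21.1
grasp_force: 59.4
```

Emit:
{"op": "carry_out", "data": {"motion": [[0, 0, 0, -5, -3.5, 0, -1], [0, 0, 0, -10, -7.5, 0, -1], [0, 0, 0, -14.5, -12.5, 0, -1], [0, 0, 0, -18.5, -17.5, 0, -1], [0, 0, 0, -22, -23, 0, -1]]}}

```text
clock: 24.58
position: [525.4, -121.4, 189.9]
ee_rot: [0.994, -0.106, 0.003, -0.003]
contact_force: [-3.9, 3.1, 11.0]
gripper_width: 20.8
grasp_force: 60.0
```

Emit:
{"op": "carry_out", "data": {"motion": [[0, 0, 0, -3, -6, 0, -1], [0, 0, 0, -5.5, -12, 0, -1], [0, 0, 0, -7, -18, 0, -1], [0, 0, 0, -8, -24.5, 0, -1], [0, 0, 0, -8.5, -31, 0, -1]]}}

```text
clock: 25.2
position: [524.1, -90.1, 190.1]
ee_rot: [0.994, -0.106, 0.003, -0.002]
contact_force: [-2.7, -1.6, 8.9]
gripper_width: 20.9
grasp_force: 59.9
```

```bash
python3 g.py
```

```text
clk 25.2 j [ 0.13  0.27 -0.3  -0.   -0.99  1.23] m [-67.1  -1.2 190.1] tilt [ 8.000e-03  1.000e-03 -1.568e+00] F [-2.7 -1.6  8.9] w 20.9
```

Second latch pass reached. Now on to park over the hinge.

Emit:
{"op": "carry_out", "data": {"motion": [[0, 0, 0, 0, -6.5, 0, -1], [0, 0, 0, 1, -13, 0, -1], [0, 0, 0, 2.5, -19.5, 0, -1], [0, 0, 0, 5, -25.5, 0, -1], [0, 0, 0, 7.5, -31.5, 0, -1]]}}

```text
clock: 25.82
position: [538.4, -60.8, 190.1]
ee_rot: [0.994, -0.106, 0.003, -0.002]
contact_force: [-1.1, -2.1, 6.4]
gripper_width: 21.0
grasp_force: 59.7
```

Emit:
{"op": "carry_out", "data": {"motion": [[0, 0, 0, 3.5, -5.5, 0, -1], [0, 0, 0, 7, -10.5, 0, -1], [0, 0, 0, 11.5, -15.5, 0, -1], [0, 0, 0, 16.5, -20, 0, -1], [0, 0, 0, 21.5, -23.5, 0, -1]]}}

```text
clock: 26.45
position: [564.4, -42.4, 190.1]
ee_rot: [0.994, -0.106, 0.003, -0.002]
contact_force: [-2.5, -2.3, 7.5]
gripper_width: 21.2
grasp_force: 59.6
```

Emit:
{"op": "carry_out", "data": {"motion": [[0, 0, 0, 5.5, -3.5, 0, -1], [0, 0, 0, 11.5, -6, 0, -1], [0, 0, 0, 17.5, -8.5, 0, -1], [0, 0, 0, 24, -10, 0, -1], [0, 0, 0, 30.5, -11, 0, -1]]}}

```text
clock: 27.08
position: [596.1, -38.5, 190.1]
ee_rot: [0.994, -0.106, 0.002, -0.002]
contact_force: [-2.2, -3.2, 7.2]
gripper_width: 20.9
grasp_force: 59.6
```

Emit:
{"op": "carry_out", "data": {"motion": [[0, 0, 0, 6.5, 0, 0, -1], [0, 0, 0, 13, 0.5, 0, -1], [0, 0, 0, 19.5, 1.5, 0, -1], [0, 0, 0, 25.5, 3, 0, -1], [0, 0, 0, 31.5, 5.5, 0, -1]]}}

```text
clock: 27.7
position: [625.6, -50.1, 190.2]
ee_rot: [0.994, -0.106, 0.002, -0.003]
contact_force: [-2.4, 0.6, 7.0]
gripper_width: 20.8
grasp_force: 59.6
```

Emit:
{"op": "carry_out", "data": {"motion": [[0, 0, 0, 6, 3, 0, -1], [0, 0, 0, 11.5, 6.5, 0, -1], [0, 0, 0, 16.5, 10.5, 0, -1], [0, 0, 0, 21.5, 15, 0, -1], [0, 0, 0, 25.5, 20, 0, -1]]}}

```text
clock: 28.32
position: [646.4, -74.8, 190.2]
ee_rot: [0.994, -0.106, 0.003, -0.003]
contact_force: [-3.0, 1.1, 6.0]
gripper_width: 20.9
grasp_force: 59.6
```

Emit:
{"op": "carry_out", "data": {"motion": [[0, 0, 0, 3.5, 5, 0, -1], [0, 0, 0, 7, 11, 0, -1], [0, 0, 0, 9.5, 17, 0, -1], [0, 0, 0, 11.5, 23, 0, -1], [0, 0, 0, 12.5, 29.5, 0, -1]]}}

```text
clock: 28.95
position: [652.8, -105.9, 190.2]
ee_rot: [0.994, -0.106, 0.003, -0.003]
contact_force: [-1.9, 2.9, 6.4]
gripper_width: 21.1
grasp_force: 59.6
```

Emit:
{"op": "carry_out", "data": {"motion": [[0, 0, 0, 1, 6, 0, -1], [0, 0, 0, 1, 10, 0, -1], [0, 0, 0, 1, 10, 0, -1], [0, 0, 0, 1, 10, 0, -1]]}}

```text
clock: 29.45
position: [651.6, -116.3, 190.2]
ee_rot: [0.994, -0.106, 0.003, -0.003]
contact_force: [-1.5, 0.9, 6.1]
gripper_width: 20.7
grasp_force: 59.6
```

```bash
python3 g.py
```

```text
clk 29.45 j [ 0.07  0.48  0.03 -0.   -1.11  1.29] m [ 63.   -0.2 190.2] tilt [ 0.009 -0.    -1.568] F [-1.5  0.9  6.1] w 20.7
```

Parked at maker (63, 0). Releasing and backing off upward.

Emit:
{"op": "carry_out", "data": {"motion": [[0, 0, 0, 0, 0, 0, 0.2], [0, 0, 0, 0, 0, 0, 0.3], [0, 0, 0, 0, 0, 0, 0.3], [0, 0, 0, 0, 0, 0, 0.3], [0, 0, 0, 0, 0, -15, 0.3]]}}

```text
clock: 30.08
position: [650.3, -116.2, 202.7]
ee_rot: [0.994, -0.107, 0.0, -0.003]
contact_force: [0.6, 0.3, -0.2]
gripper_width: 55.5
grasp_force: 0.0
```

Emit:
{"op": "carry_out", "data": {"motion": [[0, 0, 0, 0, 0, -40, 0.3], [0, 0, 0, 0, 0, -90, 0.3], [0, 0, 0, -50, 0, -110, 0.3], [0, 0, 0, -110, 0, -110, 0.3], [0, 0, 0, -160, 0, -110, 0.3]]}}

```text
clock: 30.7
position: [492.5, -82.8, 314.7]
ee_rot: [0.994, -0.107, 0.004, -0.003]
contact_force: [0.5, 0.2, 0.4]
gripper_width: 55.4
grasp_force: 0.0
```

Run:
```python
from g import *
im=get_image("side");crop(im,215,165,110,80,7,"pics/c7.png")
```

```text
clk 30.7 j [ 0.16  0.12 -0.17 -0.   -1.27  1.2 ] m [-99.6  -0.6 314.7] tilt [ 0.011 -0.    -1.567] F [0.5 0.2 0.4] w 55.4
```

View pics/c7.png

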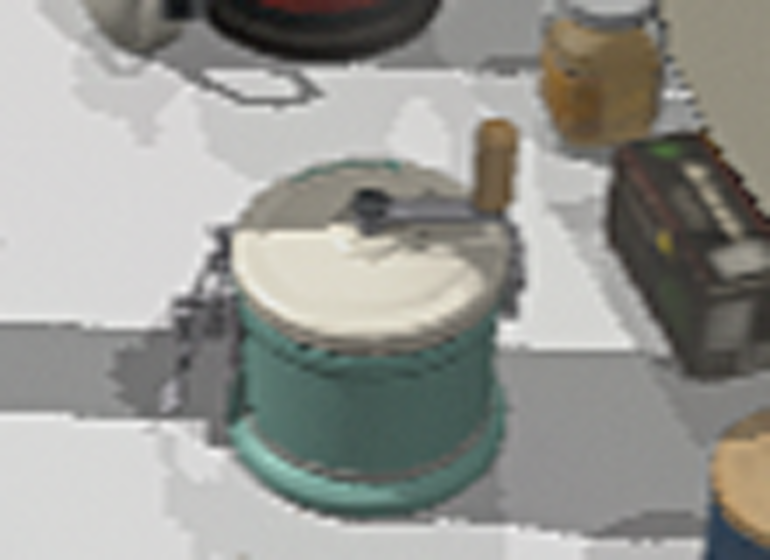

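The handle, at crop (495,165), stands over the hinge at (512,260), and the lever hangs shut at (180,350) with the loop on the keeper. Handing in.

```bash
python3 -c "
from bench import *
print(job_done())"
```

```text
the job is handed in; nothing more can be done
None
```

The job is handed in, no verdict returned: the lid is latched, the crank made two even clockwise turns past the latch and is parked over the hinge, and the robot is clear at about 31 s.

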